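# Lay out the tweezers and hold the steriliser lid open

### The job

I need both hands free to load the steriliser. First lay the tweezers across the instrument rest, down in both notches and roughly centred (either end may point either way), and let go of them; then lift the steriliser's lid by its bar handle and hold it open at 45 degrees, halfway to upright. The lid falls shut by itself, so finish while still holding it there; leave the other things where they stand.

Things in the scene. Friction and masses are not known exactly. Their poses are not given: they have to be found in the camera images.
- tweezers: steel tweezers lying flat on the worktop, 101 mm long, 11 mm wide, 10 mm tall, about 20 g. Origin: centre of the underside; y runs along the length, z up. Grasp across the width (along x) at the middle.
- instrument_rest: black instrument rest, fixed: foot plate 56 x 92 x 8 mm, two posts 8 mm thick at y = -32 and +32 mm (56 mm free between). Each post has a notch open at the top: flat floor 45 mm above the worktop, 16 mm wide, flaring to 25 mm at the top, 57 mm above the worktop. A tool lies across both notches along y. Origin: centre of the foot's underside, on the worktop; z up.
- steriliser: white box-shaped instrument steriliser, fixed, 170 mm deep (x), 220 mm wide (y), 85 mm tall without the lid. Origin: centre of its underside, at worktop height; front (display and dial) faces -x, z up. The lid's hinge line runs along y on the far top rim, at x = +85 mm, z = 85 mm.
- steriliser_lid (a joint): angle of the grey steriliser lid in rad: 0 shut, grows as its front edge rises, 0.785 is 45 degrees, stop at 1.4. The lid (about 0.5 kg, 10 mm thick, freely turning hinge) always falls shut when let go at 45 degrees.
- lid_handle (a point): steel bar handle of the lid: round bar, 10 mm thick, 110 mm long between its two end arms, parallel to the hinge. Origin: middle of the bar; lid shut, it is at (-112, 0, 125) mm in the steriliser's frame, 27 mm ahead of the lid's front edge and 30 mm above the lid's top; y along the bar. Pinch it from above, a finger ahead and one behind; it can turn between the fingers as it circles the hinge.
- cream_pot: round cream pot, 91 mm across, 44 mm tall, beyond the steriliser's left front; loose, to be left alone. Origin: centre of its underside.
- dial_timer: white round dial timer, 62 mm across, 44 mm tall, near the front edge; loose, to be left alone. Origin: centre of its underside.
- cotton_buds: round tub of cotton buds, 77 mm across, 80 mm tall, at the right edge; loose, to be left alone. Origin: centre of its underside.
- strap_roll: black rolled strap standing as a short cylinder, 43 mm across, 38 mm tall, at the right edge; loose, to be left alone. Origin: centre of its underside.

How it is judged:
By the outcome, as a careful person would: the job done as asked, in the order asked, and still so for the second after the job is handed in, while the arm keeps its last pose, push and grip.
It also fails if it takes over 56 s, if anything falls off the work surface, if the arm or the gripper's body presses on something with over 40 N, if the wrist force passes 120 N, or if a joint passes its speed limit or range.

### The arm

A 6-joint arm with a two-finger parallel gripper is mounted at the origin on a cart in front of the work surface, level with it; the furniture and walls round the work are solid. World frame = base frame: x ahead of the robot, y to its left, z up, the work surface at z = 0. Lengths are in mm, angles in rad, forces in N, time in s.
With the tool pointing down it reaches from about 350 to 775 mm from the base axis. Payload 7.3 kg.
Tool frame: the origin (TCP) lies at the very end of the fingers, on their centre line; the grasp point (between the pads) lies 19 mm behind it; z points along the fingers, y is the line along which they close (so a half turn about z gives the same grasp; the last joint's range is limited). The gripper opens to 92 mm and grips with 3 to 60 N. Pads are 19 mm wide; open, the fingers measure 130 mm over their backs; the gripper's body (75 mm by 190 mm) begins 47 mm behind the grasp point.
Start: joints at [1.028, 0.342, 1.524, -0, 1.275, -0.146], TCP at [202.884, 484.235, 226.741] pointing down, gripper open.
Joint ranges: [-2.53, 2.53], [-0.77, 2.02], [0.04, 2.7], [-1, 4.14], [0.28, 2.66], [-3.11, 3.11]. Speed limits (rad/s): [2.57, 2.57, 3.14, 3.14, 3.14, 3.14].

### API

Orientations are given as [roll, pitch, yaw] about the fixed x, y, z axes, in that order (R = Rz(yaw) Ry(pitch) Rx(roll)).
In Python, from plant import * gives the robot as it stands.
- The arm moves only by the tool arm_command, never from a script. Its arguments are lists of equal length, an entry for each row: "gripper": the finger opening in mm, from 0 to 91.8; "dp": the shift along the tool's x, y, z in units of 25 mm (1.0 is 25 mm), a list of three; "twist": the turn about the tool's z in units of 5 degrees (1.0 is 5 degrees). A call has exactly 5 rows; each row shifts and turns the commanded pose from where the row before left it, along the tool's axes as they then stand; what a row does not reach is not made up. A row lasts 1/8 s, in which the tool goes at most 62.5 mm and 10.7 degrees, less where a joint would pass 70% of its speed; a pose out of reach is approached as far as the arm can. A call is refused whole if a number of a shift passes 1 or a number of a turn 1, either way. A call with a gripper value outside its range is refused whole. The fingers move at their own pace and stop on an object; the grip force is fixed at half the most. Time passes only in rows, so rows that do not move let the fingers close, or fill a call up. It gives the time, the measured TCP pose, the force, the opening and the grip force at its end, in the units of the state.
- get_obs(): the state, without advancing time (a new reading comes with each control period).
- capture(name): name is "scene" or "top"; returns the picture (400x640x3 uint8, red, green, blue); there is no depth.
- get_calibration(name): a dict with "mtx" (3x3 intrinsics, pixels), "position" and "attitude" of the camera in the world. Camera axes: x right, y down, z forward; pixel columns grow to the right and rows downward; lengths in mm; the calibration is good to about 2 mm. A picture is of the moment at which its call begins. get_calibration takes no time and is no camera call.
- close_job(): hands the job in; it is judged then, once.
The state is a dict: "time": time; "joint_positions": joint angles; "dq": joint speeds; "tau": joint torques, N m; "tool_pos": TCP position; "tcp_rot": TCP orientation; "contact_force": force on the tool from outside, world axes, zero at the start; "moment": the same for the moment, N m; "grip_width": finger opening in mm; "finger_force": force on a finger pad.
Only numpy, scipy, OpenCV 4.12 (cv2) and the standard library are available. Lean on these libraries where they do the work, as an engineer would, in place of code of your own. Each camera call takes 0.05 s, during which the arm holds its last target. There are 200 camera calls.

## Working session

There is one attempt and no reset: what is moved stays moved. The work goes in short steps, Python scripts to look and compute and a tool call to move; the robot and the scene stay as the last step left them, time stands still between calls to the robot, and variables do not carry over. Pictures are saved under pics/ and viewed, at most 10 in all, crops included, and the job is handed in when it is done.

Besides the shell and the picture viewer there is one more tool, called after "Call:" as name(argument=value, ...), one argument or row to a line, values as JSON. arm_command: Moves the arm, as the interface text tells. Its arguments: {"type":"object","properties":{"gripper":{"type":"array"},"dp":{"type":"array"},"twist":{"type":"array"}},"required":["gripper","dp","twist"]}

```bash
mkdir -p pics; ls; python3 - <<'E'
from plant import *
import cv2
for n in("scene","top"):
    im=capture(n); cv2.imwrite(f"pics/{n}0.png",im[:,:,::-1]); print(n,get_calibration(n))
print(get_obs())
E
```

```text
pics
scene {'mtx': array([[409.0462793 ,   0.        , 314.76816285],
       [  0.        , 409.0462793 , 200.53301214],
       [  0.        ,   0.        ,   1.        ]]), 'position': array([-186.2262347 , -653.75478396,  808.85944238]), 'attitude': array([-2.21173998,  0.00914198, -0.9133015 ])}
top {'mtx': array([[467.43417044,   0.        , 316.4454471 ],
       [  0.        , 467.43417044, 193.84244486],
       [  0.        ,   0.        ,   1.        ]]), 'position': array([ 309.20044872,  -49.26765513, 1389.98106218]), 'attitude': array([-2.93573642, -0.00349997, -1.52290089])}
{'time': 0.1, 'joint_positions': array([ 1.02800013e+00,  3.42665912e-01,  1.52491957e+00,  1.85056328e-05,
        1.27538148e+00, -1.45992676e-01]), 'dq': array([ 0.00088931, -0.00127108, -0.00434449,  0.00024444,  0.00029632,
       -0.00100929]), 'tau': array([ 7.60205112e-04, -4.32005632e+01, -2.44692260e+01,  7.18242559e-02,
        5.25987719e-02, -7.71590885e-05]), 'tool_pos': array([202.68279099, 483.91235108, 226.10844693]), 'tcp_rot': array([-3.14023554e+00, -2.17434946e-04,  2.74478359e+00]), 'contact_force': array([ 0.57672184, -0.31304663,  0.41584785]), 'moment': array([0.0416187 , 0.01598466, 0.02813368]), 'finger_force': 0.0, 'grip_width': 92.0050868593844}
```

View pics/scene0.png

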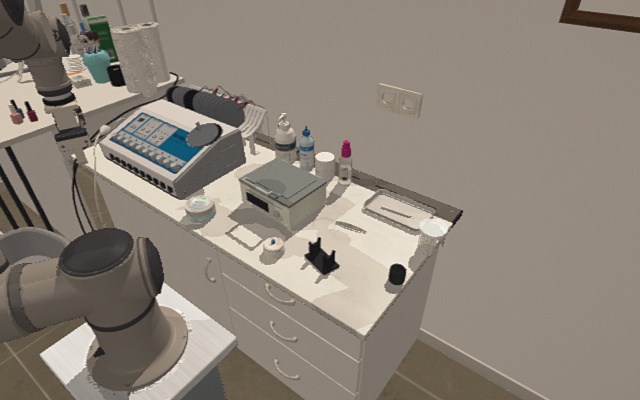

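View pics/top0.png

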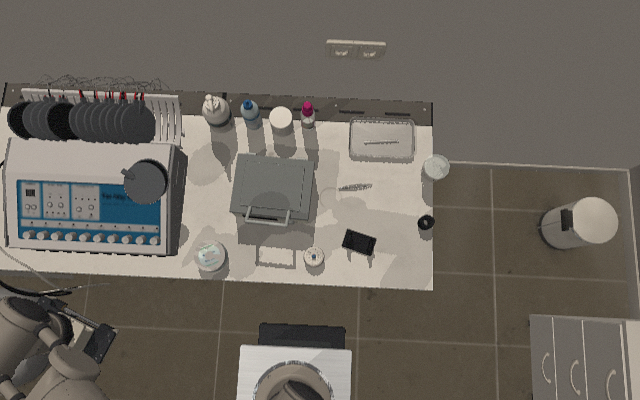

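The scene view shows the tweezers at about (350,227), the rest at (321,257) and the steriliser at (283,190). In the top view the tweezers are at (355,187), the rest at (359,242) and the handle bar at (268,220). I'll enlarge both.

```bash
cat > h.py <<'E'
import numpy as np, cv2
from scipy.spatial.transform import Rotation as R
from plant import *
def ray(n,uv):
    c=get_calibration(n); d=R.from_euler('xyz',c['attitude']).as_matrix()@np.linalg.inv(c['mtx'])@np.array([uv[0],uv[1],1.])
    return np.array(c['position']),d
def onz(n,uv,z):
    p,d=ray(n,uv); return p+d*(z-p[2])/d[2]
def two(uvt,uvs):
    p,d=ray('top',uvt);q,e=ray('scene',uvs)
    s=np.linalg.lstsq(np.c_[d,-e],q-p,rcond=None)[0]; a=p+d*s[0];b=q+e*s[1]
    return (a+b)/2,np.linalg.norm(a-b)
def proj(n,P):
    c=get_calibration(n); x=c['mtx']@R.from_euler('xyz',c['attitude']).as_matrix().T@(np.array(P)-c['position']); return x[:2]/x[2]
E
python3 - <<'E'
from h import *
t=cv2.imread('pics/top0.png'); s=cv2.imread('pics/scene0.png')
cv2.imwrite('pics/tc.png',cv2.resize(t[145:265,225:385],None,fx=5,fy=5,interpolation=cv2.INTER_CUBIC))
cv2.imwrite('pics/sc.png',cv2.resize(s[160:280,230:390],None,fx=5,fy=5,interpolation=cv2.INTER_CUBIC))
for n,uv,z in(('top',(355,187),0),('top',(359,242),8),('top',(268,220),125)): print(onz(n,uv,z))
E
```

```text
[ 626.343476   -156.58725156    0.        ]
[ 458.45957741 -172.96247979    8.        ]
[493.9130735   87.64361815 125.        ]
```

View pics/tc.png

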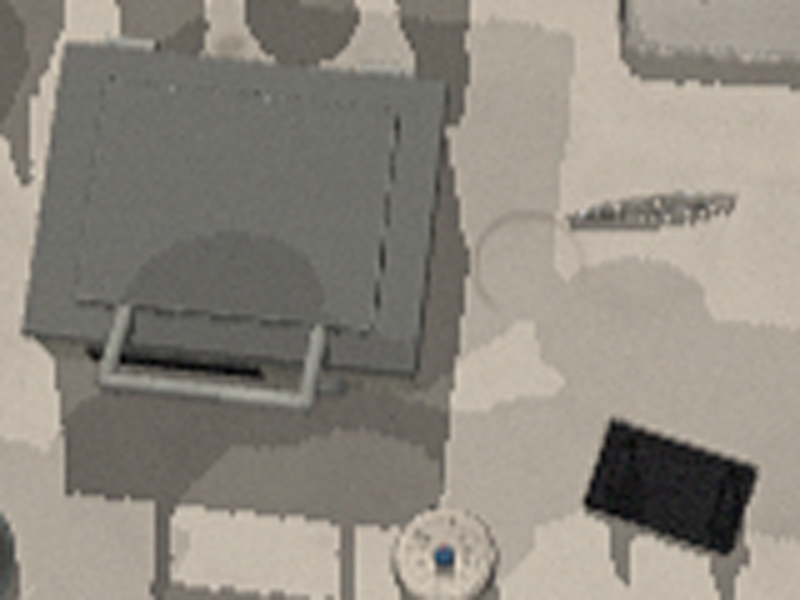

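View pics/sc.png

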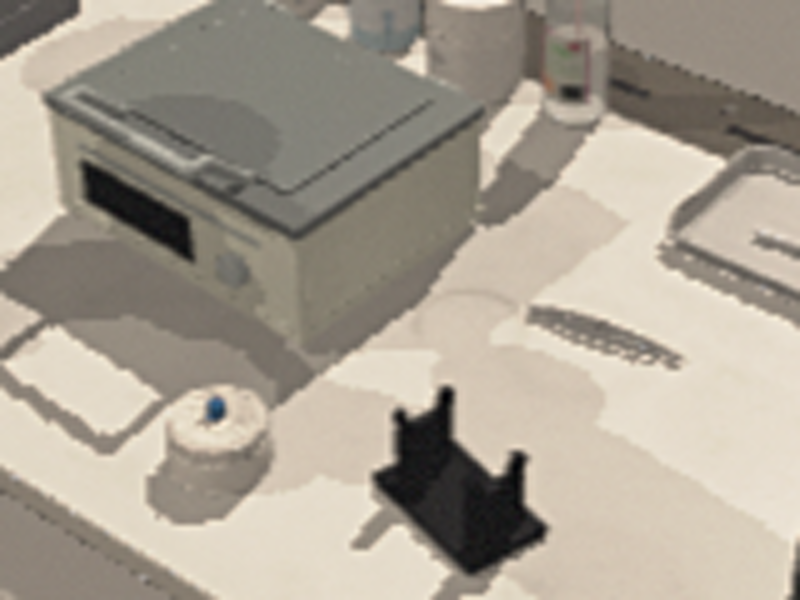

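In the top crop the tweezers run (567,219)–(737,202), the bar (103,380)–(308,402), and the rest's corners are (612,419), (757,467), (729,555), (586,507). Next I'll measure these with masks.

```bash
python3 - <<'E'
from h import *
def mask(n,box,thr):
    g=cv2.imread(f'pics/{n}0.png'); x0,y0,x1,y1=box
    m=np.zeros(g.shape[:2],np.uint8); m[y0:y1,x0:x1]=(g[y0:y1,x0:x1].max(2)<thr)*255
    k,l,st,c=cv2.connectedComponentsWithStats(m); i=1+st[1:,4].argmax(); print(n,st[i],c[i])
    v,u=np.nonzero(l==i); return np.c_[u,v].astype(float),l==i
# tweezers
for n,b in(('top',(337,181,376,193)),('scene',(333,219,369,236))):
    g=cv2.imread(f'pics/{n}0.png').max(2)[b[1]:b[3],b[0]:b[2]]
    bg=np.median(g); v,u=np.nonzero(g<bg-45); P=np.array([onz(n,(a+b[0],c+b[1]),5)[:2] for a,c in zip(u,v)])
    c=P.mean(0); w,V=np.linalg.eigh(np.cov(P.T)); d=V[:,1]; t=(P-c)@d
    print(n,len(P),'bg',bg,'mid',c+d*(t.min()+t.max())/2,'mean',c,'ang',np.degrees(np.arctan2(d[1],d[0])),np.ptp(t))
# rest
for n,b in(('top',(335,222,382,262)),('scene',(300,232,345,278))):
    P,m=mask(n,b,60)
    if n=='top':
        Q=np.array([onz(n,p,8)[:2] for p in P],np.float32); r=cv2.minAreaRect(Q); print(r,cv2.boxPoints(r))
# handle
for uv in((103,380),(205,391),(308,402)): print(onz('top',(uv[0]/5+225-.4,uv[1]/5+145-.4),125))
# lid top outer corners (z=95) and box
for uv in((65,42),(447,84),(415,373),(25,330)): print('lid top',onz('top',(uv[0]/5+224.6,uv[1]/5+144.6),95))
for uv in((45,100),(297,237),(484,112)): print('lid sc',onz('scene',(uv[0]/5+229.6,uv[1]/5+159.6),90))
for uv in((103,380),(308,402)):
  for w in(0,):pass
for uv in((375,478),(472,573),(547,530)): print('rest sc',onz('scene',(uv[0]/5+229.6,uv[1]/5+159.6),6))
E
```

```text
top 132 bg 184.0 mid [ 624.58362315 -156.15418782] mean [ 624.09601835 -153.25508623] ang 99.54731696401221 98.62084173357701
scene 145 bg 227.0 mid [ 622.03387711 -156.28834664] mean [ 621.58931574 -153.28678154] ang 98.42482213982483 100.66472829064597
top [342 229  34  27 549] [358.69581056 242.16757741]
((457.8882141113281, -171.89852905273438), (89.94698333740234, 52.66148376464844), 74.16020202636719) [[ 420.28183 -207.97739]
 [ 470.9437  -222.35126]
 [ 495.4946  -135.81967]
 [ 444.83273 -121.4458 ]]
scene [305 238  34  37 560] [321.06785714 258.23571429]
[489.24997917 149.68911125 125.        ]
[485.89924109  93.64892846 125.        ]
[482.58033046  37.15566757 125.        ]
lid top [688.54541909 191.79365515  95.        ]
lid top [674.24479294 -29.2771379   95.        ]
lid top [505.91123625 -19.59584172  95.        ]
lid top [519.66596397 200.36497773  95.        ]
lid sc [515.20596778 200.73173638  90.        ]
lid sc [503.19487336 -19.3596208   90.        ]
lid sc [671.12067328 -29.46134972  90.        ]
rest sc [ 442.61587489 -123.17795732    6.        ]
rest sc [ 418.06074046 -208.74613756    6.        ]
rest sc [ 467.70092925 -222.35906004    6.        ]
```

Call:
arm_command(
  gripper=[50, 50, 50, 50, 50],
  dp=[
    [-0.8, -1, 0],
    [-0.8, -1, 0],
    [-0.8, -1, 0],
    [-0.8, -1, 0],
    [-0.8, -1, 0],
  ],
  twist=[0, 0, 0, 0, 0],
)

```text
time: 0.72
tool_pos: [246.8, 329.2, 226.5]
tcp_rot: [-3.141, -0.0, 2.745]
contact_force: [0.3, 0.5, 0.2]
grip_width: 50.7
finger_force: 0.0
```

Call:
arm_command(
  gripper=[50, 50, 50, 50, 50],
  dp=[
    [-1, -0.57, 0],
    [-1, -0.57, 0],
    [-1, -0.57, 0],
    [-1, -0.57, 0],
    [-1, -0.57, 0],
  ],
  twist=[0, 0, 0, 0, 0],
)

```text
time: 1.35
tool_pos: [334.8, 215.4, 226.5]
tcp_rot: [-3.141, -0.0, 2.745]
contact_force: [0.2, -0.4, -0.4]
grip_width: 50.0
finger_force: 0.0
```

Call:
arm_command(
  gripper=[50, 50, 50, 50, 50],
  dp=[
    [-1, -0.57, 0],
    [-1, -0.57, 0],
    [-1, -0.57, 0],
    [-1, -0.57, 0],
    [-1, -0.57, 0],
  ],
  twist=[0, 0, 0, 0, 0],
)

```text
time: 1.98
tool_pos: [422.6, 101.4, 226.5]
tcp_rot: [-3.141, -0.001, 2.745]
contact_force: [-0.8, 1.0, 0.3]
grip_width: 50.0
finger_force: 0.0
```

Call:
arm_command(
  gripper=[50, 50, 50, 50, 50],
  dp=[
    [-1, -0.57, 0],
    [-1, -0.57, 0],
    [-1, -0.57, 0],
    [-1, -0.57, 0],
    [-1, -0.57, 0],
  ],
  twist=[0, 0, 0, 0, 0],
)

```text
time: 2.6
tool_pos: [510.4, -12.6, 226.3]
tcp_rot: [-3.142, -0.001, 2.745]
contact_force: [0.5, -0.7, 0.1]
grip_width: 50.1
finger_force: 0.0
```

Call:
arm_command(
  gripper=[50, 50, 50, 50, 50],
  dp=[
    [-1, -0.57, 0],
    [-1, -0.57, 0],
    [-1, -0.57, 0],
    [-1, -0.57, 0],
    [-1, -0.57, 0],
  ],
  twist=[0, 0, 0, 0, 0],
)

```text
time: 3.22
tool_pos: [598.1, -126.5, 226.1]
tcp_rot: [3.142, -0.001, 2.745]
contact_force: [0.2, 1.0, 0.1]
grip_width: 50.1
finger_force: 0.0
```

Call:
arm_command(
  gripper=[50, 50, 50, 50, 50],
  dp=[
    [-1, -0.57, 0.6],
    [-0.4, -0.1, 0.6],
    [0, 0, 0.6],
    [0, 0, 0.6],
    [0, 0, 0.6],
  ],
  twist=[0, 0, 1, 1, 1],
)

```text
time: 3.85
tool_pos: [623.0, -153.8, 150.4]
tcp_rot: [-3.141, -0.002, 2.481]
contact_force: [0.6, -0.2, 0.2]
grip_width: 49.9
finger_force: 0.0
```

Call:
arm_command(
  gripper=[50, 50, 50, 50, 50],
  dp=[
    [0, 0, 0.6],
    [0, 0, 0.6],
    [0, 0, 0.4],
    [0, 0, 0],
    [0, 0, 0],
  ],
  twist=[1, 1, 1, 1, 1],
)

```text
time: 4.47
tool_pos: [622.9, -153.6, 110.8]
tcp_rot: [-3.14, -0.002, 2.044]
contact_force: [0.1, 0.4, 0.8]
grip_width: 50.0
finger_force: 0.0
```

Call:
arm_command(
  gripper=[50, 50, 50, 50, 50],
  dp=[
    [0, 0, 0],
    [0, 0, 0],
    [0, 0, 0],
    [0, 0, 0],
    [0, 0, 0],
  ],
  twist=[1, 1, 1, 0.7, 0],
)

```text
time: 5.1
tool_pos: [623.1, -153.9, 111.1]
tcp_rot: [-3.14, -0.001, 1.725]
contact_force: [-0.4, 0.0, 0.1]
grip_width: 49.9
finger_force: 0.0
```

Call:
arm_command(
  gripper=[50, 50, 50, 50, 50],
  dp=[
    [-0.1, 0, 1],
    [0, 0, 1],
    [0, 0, 1],
    [0, 0, 0.8],
    [0, 0, 0.5],
  ],
  twist=[0, 0, 0, 0, 0],
)

```text
time: 5.72
tool_pos: [623.3, -156.6, 2.9]
tcp_rot: [-3.14, -0.001, 1.725]
contact_force: [-0.2, -0.3, 0.0]
grip_width: 49.8
finger_force: 0.0
```

Call:
arm_command(
  gripper=[25, 15, 4, 4, 4],
  dp=[
    [0, 0, 0],
    [0, 0, 0],
    [0, 0, 0],
    [0, 0, 0],
    [0, 0, 0],
  ],
  twist=[0, 0, 0, 0, 0],
)

```text
time: 6.35
tool_pos: [624.3, -157.3, 4.6]
tcp_rot: [3.141, 0.0, 1.724]
contact_force: [0.5, -0.1, 1.0]
grip_width: 9.6
finger_force: 30.0
```

Call:
arm_command(
  gripper=[4, 4, 4, 4, 4],
  dp=[
    [0, 0, -0.5],
    [0, 0, -1],
    [0, 0, -1],
    [0, 0, -1],
    [0, 0, -1],
  ],
  twist=[0, 0, 0, 0, 0],
)

```text
time: 6.98
tool_pos: [624.0, -157.2, 118.5]
tcp_rot: [3.141, 0.0, 1.724]
contact_force: [0.4, -0.0, -0.2]
grip_width: 9.7
finger_force: 30.0
```

Call:
arm_command(
  gripper=[4, 4, 4, 4, 4],
  dp=[
    [0, -0.6, 0],
    [0.1, -1, 0],
    [0.1, -1, 0],
    [0.1, -1, 0],
    [0.1, -1, 0],
  ],
  twist=[0, 0, 0, 0, 0],
)

```text
time: 7.6
tool_pos: [508.1, -165.0, 117.6]
tcp_rot: [3.141, 0.001, 1.724]
contact_force: [0.2, -1.0, -0.1]
grip_width: 9.7
finger_force: 30.0
```

Call:
arm_command(
  gripper=[4, 4, 4, 4, 4],
  dp=[
    [0, -1, 0],
    [0, -0.8, 0],
    [0, -0.3, 0],
    [0, 0, 0],
    [0, 0, 0],
  ],
  twist=[1, 1, 1, 1, 0.9],
)

```text
time: 8.22
tool_pos: [456.8, -170.0, 117.7]
tcp_rot: [3.14, 0.0, 1.293]
contact_force: [0.6, 0.6, -0.9]
grip_width: 9.6
finger_force: 30.0
```

```bash
python3 - <<'E'
from h import *
o=get_obs(); print(o['tool_pos'],np.degrees(o['tcp_rot'][2]),o['grip_width'])
t=capture('top')[:,:,::-1]; s=capture('scene')[:,:,::-1]; cv2.imwrite('pics/t1.png',t); cv2.imwrite('pics/s1.png',s)
p=np.array(o['tool_pos']); 
u=proj('scene',p).astype(int); v=proj('top',p).astype(int); print(u,v)
f=lambda i,c:cv2.resize(i[c[1]-45:c[1]+45,c[0]-40:c[0]+40],None,fx=5,fy=5,interpolation=cv2.INTER_CUBIC)
cv2.imwrite('pics/c1.png',np.hstack([f(s,u+[0,15]),f(t,v)])); print('offs scene',u+[-40,-30],'top',v-[40,45])
E
```

```text
[ 456.75908259 -169.9816741   117.66185721] 74.10249357984517 9.560370881614562
[321 228] [361 238]
offs scene [281 198] top [321 193]
```

View pics/c1.png

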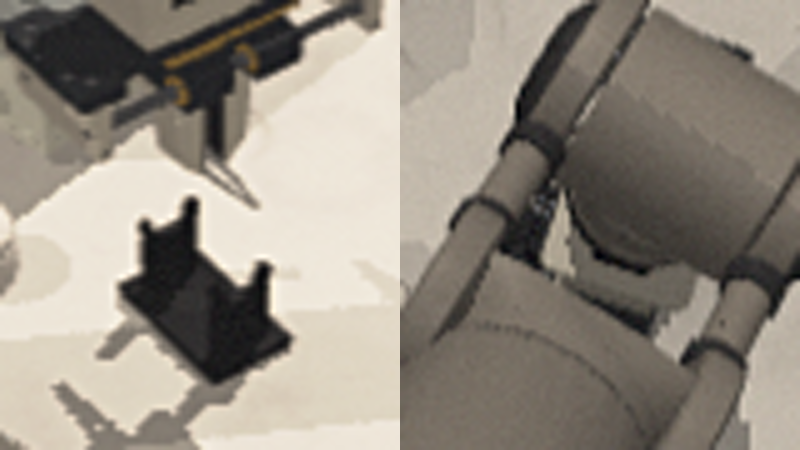

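The tweezers are in the grip and line up with the rest. The tip is at crop (258,207), and the left post's horns are at (147,223) and (190,202). I'll check the numbers.

```bash
python3 - <<'E'
from h import *
f=lambda a,z:onz('scene',(281+a[0]/5-.4,198+a[1]/5-.4),z).round(1)
print('tip',f((258,207),118),'expected',[456.8-50*.274,-170-50*.962])
print('horns',f((145,222),57),f((190,199),57),f((265,264),57))
for c in ((455.5,-172.3),):
  a=np.radians(74.1); y=np.array([np.cos(a),np.sin(a)]);x=np.array([y[1],-y[0]])
  for sy in(32,-32):
    for sx in(-20,0,20): print(sy,sx,(c+sy*y+sx*x).round(1))
E
```

```text
tip [ 441.6 -216.3  118. ] expected [443.1, -218.1]
horns [ 450.3 -135.9   57. ] [ 479.8 -144.1   57. ] [ 462.9 -206.7   57. ]
32 -20 [ 445. -136.]
32 0 [ 464.3 -141.5]
32 20 [ 483.5 -147. ]
-32 -20 [ 427.5 -197.6]
-32 0 [ 446.7 -203.1]
-32 20 [ 466.  -208.6]
```

Call:
arm_command(
  gripper=[4, 4, 4, 4, 4],
  dp=[
    [-0.06, 0.04, 0.6],
    [0, 0, 0.8],
    [0, 0, 0.6],
    [0, 0, 0.3],
    [0, 0, 0.2],
  ],
  twist=[0, 0, 0, 0, 0],
)

```text
time: 8.95
tool_pos: [457.1, -171.5, 53.6]
tcp_rot: [-3.141, -0.0, 1.297]
contact_force: [-0.2, 0.2, 0.3]
grip_width: 9.6
finger_force: 30.0
```

Call:
arm_command(
  gripper=[4, 4, 4, 4, 4],
  dp=[
    [0, 0, 0.1],
    [0, 0, 0.05],
    [0, 0, 0.05],
    [0, 0, 0],
    [0, 0, 0],
  ],
  twist=[0, 0, 0, 0, 0],
)

```text
time: 9.57
tool_pos: [457.3, -171.6, 49.3]
tcp_rot: [3.141, -0.0, 1.296]
contact_force: [0.1, -0.6, 0.6]
grip_width: 9.2
finger_force: 30.0
```

```bash
python3 - <<'E'
from h import *
o=get_obs(); print(o['tool_pos'],np.degrees(o['tcp_rot'][2]),o['contact_force'],o['moment'])
s=capture('scene')[:,:,::-1]
cv2.imwrite('pics/c2.png',cv2.resize(s[215:285,285:365],None,fx=8,fy=8,interpolation=cv2.INTER_CUBIC))
E
```

```text
[ 457.31022171 -171.58451487   49.34167643] 74.2639481133888 [ 0.12013719 -0.64599791  0.57195381] [-0.09121439  0.06608571  0.00853108]
```

View pics/c2.png

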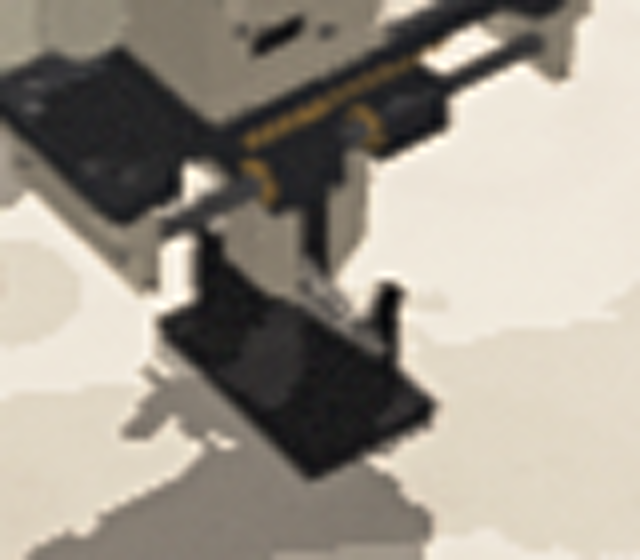

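The tweezers sit between the horns, with the tip beside the far horn at (385,310). I'll ease down until they touch, then let go.

Call:
arm_command(
  gripper=[4, 4, 4, 4, 4],
  dp=[
    [0, 0, 0.03],
    [0, 0, 0.03],
    [0, 0, 0.03],
    [0, 0, 0],
    [0, 0, 0],
  ],
  twist=[0, 0, 0, 0, 0],
)

```text
time: 10.25
tool_pos: [457.5, -171.8, 47.9]
tcp_rot: [3.141, 0.0, 1.296]
contact_force: [-2.5, 0.8, 10.7]
grip_width: 9.5
finger_force: 30.0
```

Call:
arm_command(
  gripper=[4, 11, 14, 20, 34],
  dp=[
    [0, 0, -0.03],
    [0, 0, 0],
    [0, 0, 0],
    [0, 0, 0],
    [0, 0, 0],
  ],
  twist=[0, 0, 0, 0, 0],
)

```text
time: 10.88
tool_pos: [457.2, -171.5, 47.5]
tcp_rot: [-3.141, -0.0, 1.296]
contact_force: [-0.9, 0.4, 0.4]
grip_width: 26.2
finger_force: 0.0
```

Call:
arm_command(
  gripper=[34, 40, 40, 40, 40],
  dp=[
    [0, 0, 0],
    [0, 0, -0.4],
    [0, 0, -1],
    [0, 0, -1],
    [0, 0, -1],
  ],
  twist=[0, 0, 0, 0, 0],
)

```text
time: 11.5
tool_pos: [457.3, -171.5, 134.2]
tcp_rot: [3.141, 0.0, 1.296]
contact_force: [0.8, -0.3, -0.2]
grip_width: 40.1
finger_force: 0.0
```

Call:
arm_command(
  gripper=[40, 40, 40, 40, 40],
  dp=[
    [0, 0, -1],
    [1, 0, -0.2],
    [1, 0, 0],
    [1, 0, 0],
    [1, 0, 0],
  ],
  twist=[0, 0, 0, 0, 0],
)

```text
time: 12.12
tool_pos: [484.6, -74.5, 163.5]
tcp_rot: [3.141, -0.0, 1.296]
contact_force: [0.6, -0.6, 0.2]
grip_width: 40.3
finger_force: 0.0
```

```bash
python3 - <<'E'
from h import *
o=get_obs(); print(o['tool_pos'],np.degrees(o['tcp_rot'][2]))
s=capture('scene')[:,:,::-1];t=capture('top')[:,:,::-1]; cv2.imwrite('pics/t3.png',t)
f=lambda i,y,x:cv2.resize(i[y:y+70,x:x+56],None,fx=7,fy=7,interpolation=cv2.INTER_CUBIC)
cv2.imwrite('pics/c3.png',np.hstack([f(s,220,293),f(t,210,330)]))
E
```

```text
[484.56562877 -74.5414199  163.52400036] 74.2594928184329
```

View pics/c3.png

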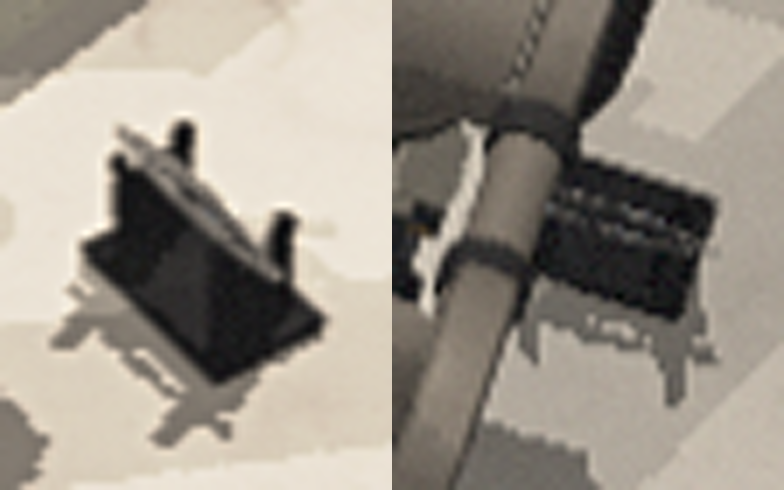

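The tweezers lie in both notches, with ends at about (120,128) and (275,275) in the left crop. Next I'll move over the handle.

Call:
arm_command(
  gripper=[50, 50, 50, 50, 50],
  dp=[
    [0.9, -0.3, 0],
    [1, -0.3, 0],
    [1, -0.3, 0],
    [1, -0.3, 0],
    [1, -0.3, 0],
  ],
  twist=[0, 0, 0, 0, 0],
)

```text
time: 12.85
tool_pos: [481.5, 52.8, 163.2]
tcp_rot: [3.141, 0.0, 1.296]
contact_force: [-0.2, 0.0, 0.9]
grip_width: 49.8
finger_force: 0.0
```

Call:
arm_command(
  gripper=[50, 50, 50, 50, 50],
  dp=[
    [0.9, -0.2, 0],
    [0.6, -0.1, 0],
    [0, 0, 0],
    [0, 0, 0],
    [0, 0, 0],
  ],
  twist=[0, 0, -1, -1, -0.4],
)

```text
time: 13.48
tool_pos: [484.6, 90.5, 162.9]
tcp_rot: [3.141, 0.0, 1.506]
contact_force: [0.1, -0.5, -0.6]
grip_width: 50.2
finger_force: 0.0
```

```bash
python3 - <<'E'
from h import *
o=get_obs(); p=np.array(o['tool_pos']); print(p,np.degrees(o['tcp_rot'][2]))
for a in((120,128),(275,275)): print('tw',onz('scene',(293+a[0]/7-.4,220+a[1]/7-.4),50).round(1))
s=capture('scene')[:,:,::-1];u=proj('scene',p).astype(int); print(u-[50,40])
cv2.imwrite('pics/c4.png',cv2.resize(s[u[1]-40:u[1]+40,u[0]-50:u[0]+50],None,fx=7,fy=7,interpolation=cv2.INTER_CUBIC))
E
```

```text
[484.56226446  90.46629659 162.87973862] 86.30605837735067
tw [ 469.7 -121.    50. ]
tw [ 440.4 -217.4   50. ]
[204 136]
```

View pics/c4.png

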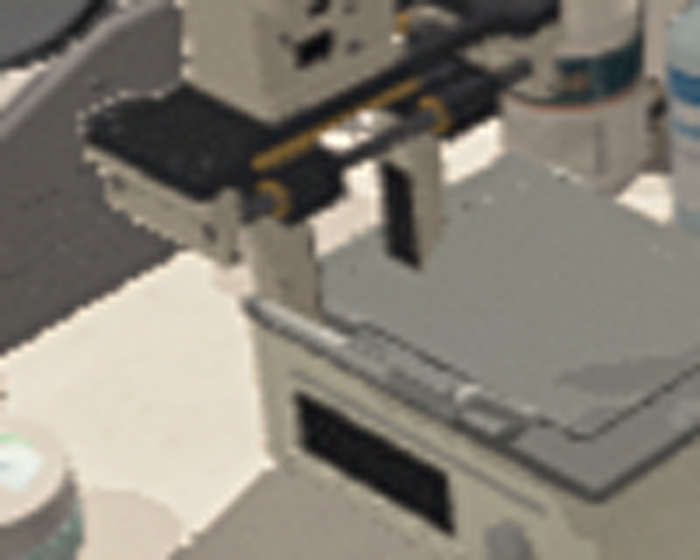

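The open fingers straddle the bar, which runs from (250,300) to (515,420). I'll lower and pinch.

Call:
arm_command(
  gripper=[50, 50, 50, 50, 50],
  dp=[
    [0.1, 0, 0.6],
    [0, 0, 0.6],
    [0, 0, 0.6],
    [0, 0, 0.4],
    [0, 0, 0],
  ],
  twist=[0, 0, 0, 0, 0],
)

```text
time: 14.15
tool_pos: [483.9, 93.4, 106.7]
tcp_rot: [-3.139, 0.0, 1.505]
contact_force: [-0.3, 0.4, 0.7]
grip_width: 49.9
finger_force: 0.0
```

Call:
arm_command(
  gripper=[30, 18, 4, 4, 4],
  dp=[
    [0, 0, 0],
    [0, 0, 0],
    [0, 0, 0],
    [0, 0, 0],
    [0, 0, 0],
  ],
  twist=[0, 0, 0, 0, 0],
)

```text
time: 14.78
tool_pos: [484.9, 93.4, 107.9]
tcp_rot: [3.141, -0.0, 1.506]
contact_force: [0.5, 0.2, -0.5]
grip_width: 8.6
finger_force: 30.0
```

Call:
arm_command(
  gripper=[4, 4, 4, 4, 4],
  dp=[
    [0, 0.08, -0.34],
    [0, 0.09, -0.34],
    [0, 0.11, -0.33],
    [0, 0.12, -0.33],
    [0, 0.14, -0.32],
  ],
  twist=[0, 0, 0, 0, 0],
)

```text
time: 15.4
tool_pos: [497.9, 92.6, 149.7]
tcp_rot: [-3.141, -0.0, 1.506]
contact_force: [1.2, 1.3, -3.6]
grip_width: 8.7
finger_force: 30.0
```

Call:
arm_command(
  gripper=[4, 4, 4, 4, 4],
  dp=[
    [0, 0.14, -0.32],
    [0, 0.17, -0.31],
    [0, 0.17, -0.3],
    [0, 0.19, -0.29],
    [0, 0.2, -0.29],
  ],
  twist=[0, 0, 0, 0, 0],
)

```text
time: 16.02
tool_pos: [518.9, 91.3, 187.4]
tcp_rot: [-3.139, -0.0, 1.506]
contact_force: [-5.2, 1.0, -0.0]
grip_width: 9.0
finger_force: 30.0
```

Call:
arm_command(
  gripper=[4, 4, 4, 4, 4],
  dp=[
    [0, 0.22, -0.28],
    [0, 0.22, -0.27],
    [0, 0.24, -0.25],
    [0, 0.25, -0.25],
    [0, 0.26, -0.23],
  ],
  twist=[0, 0, 0, 0, 0],
)

```text
time: 16.65
tool_pos: [547.8, 89.6, 220.3]
tcp_rot: [-3.138, -0.0, 1.506]
contact_force: [-10.6, 2.6, 7.7]
grip_width: 8.8
finger_force: 30.0
```

Call:
arm_command(
  gripper=[4, 4, 4, 4, 4],
  dp=[
    [0, 0.27, -0.23],
    [0, 0.28, -0.21],
    [0, 0.29, -0.2],
    [0, 0, 0],
    [0, 0, 0],
  ],
  twist=[0, 0, 0, 0, 0],
)

```text
time: 17.27
tool_pos: [569.9, 88.2, 237.2]
tcp_rot: [3.141, -0.001, 1.506]
contact_force: [-8.6, 3.0, 8.6]
grip_width: 9.0
finger_force: 30.0
```

```bash
python3 - <<'E'
from h import *
o=get_obs(); p=np.array(o['tool_pos']); print(p,o['contact_force'],o['grip_width'])
s=capture('scene')[:,:,::-1];t=capture('top')[:,:,::-1]
f=lambda i,y,x:cv2.resize(i[y:y+140,x:x+110],None,fx=3.6,fy=3.6,interpolation=cv2.INTER_CUBIC)
cv2.imwrite('pics/c5.png',np.hstack([f(s,140,235),f(t,130,270)]))
h=p+[0,0,19]; d=(h-[680,80.4,85])[[0,2]]; print('lid',np.degrees(np.arctan2(d[1],-d[0])-np.arctan2(40,197)), np.hypot(*d), np.hypot(197,40))
E
```

```text
[569.8818486   88.23039288 237.15732427] [-8.63685952  2.9872739   8.61986359] 8.98999306046499
lid 45.76620253256403 203.52109699146277 201.0198995124612
```

View pics/c5.png

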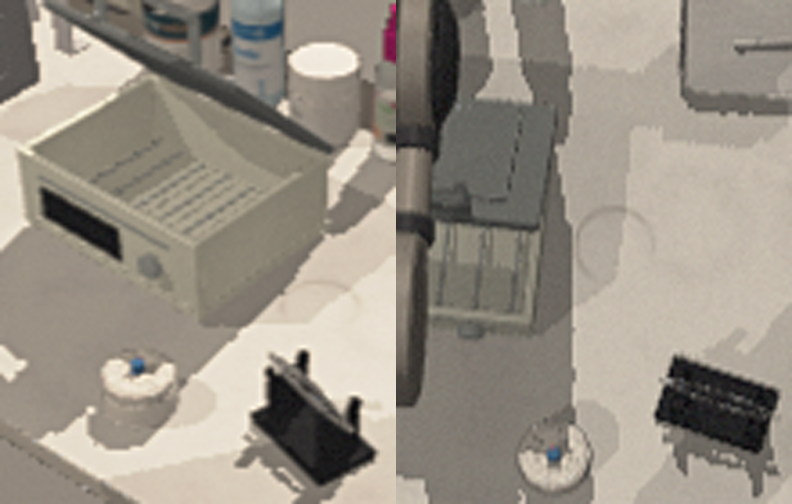

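The lid stands open, the tweezers are still in the rest, and the timer hasn't moved. The lid's front-right corner is at about (535,230) in the right crop. I'll check its angle.

```bash
python3 - <<'E'
from h import *
from scipy.optimize import brentq
a=np.radians(-3.64); X=np.array([np.cos(a),np.sin(a),0]);Y=np.array([-np.sin(a),np.cos(a),0]); 
for hx in (678.5,681.5):
  H=np.array([hx,80.4,85])
  for r in((-170,0),(-170,10)):
    for d in(30,45,50): 
      s,c=np.sin(np.radians(d)),np.cos(np.radians(d)); print(hx,r,d,proj('top',H-110*Y+(r[0]*c+r[1]*s)*X+np.array([0,0,-r[0]*s+r[1]*c])).round(1))
t=capture('top')[:,:,::-1]; g=cv2.cvtColor(t,cv2.COLOR_BGR2GRAY).astype(int)
for col in(300,303,306): print(col,g[186:202,col])
E
```

```text
678.5 (-170, 0) 30 [307.7 208. ]
678.5 (-170, 0) 45 [308.7 195.4]
678.5 (-170, 0) 50 [309.1 190.4]
678.5 (-170, 10) 30 [307.9 205.5]
678.5 (-170, 10) 45 [309.  192.1]
678.5 (-170, 10) 50 [309.5 187. ]
681.5 (-170, 0) 30 [307.8 206.8]
681.5 (-170, 0) 45 [308.8 194.2]
681.5 (-170, 0) 50 [309.2 189.3]
681.5 (-170, 10) 30 [307.9 204.4]
681.5 (-170, 10) 45 [309. 191.]
681.5 (-170, 10) 50 [309.5 185.9]
300 [ 96 103 101 103 105  88  56 100 128 134 135 134 132 133 133 136]
303 [103 104 104 104 104  93  71  68 117 138 122 116 123 122 113 110]
306 [102 100  99 100 101 104  74  57  99 112 111 112 106 108 112 111]
```

Call:
arm_command(
  gripper=[4, 4, 4, 4, 4],
  dp=[
    [0, -0.06, 0.04],
    [0, 0, 0],
    [0, 0, 0],
    [0, 0, 0],
    [0, 0, 0],
  ],
  twist=[0, 0, 0, 0, 0],
)

```text
time: 18.05
tool_pos: [568.3, 88.3, 236.1]
tcp_rot: [3.141, -0.001, 1.506]
contact_force: [-8.9, 2.7, 9.4]
grip_width: 8.9
finger_force: 30.0
```

```bash
python3 - <<'E'
from h import *
o=get_obs(); print(o['tool_pos'],o['contact_force'],o['grip_width'],o['finger_force'],abs(o['dq']).max())
print(close_job())
E
```

```text
[568.30642207  88.32282938 236.06959937] [-8.90684849  2.68222115  9.39246987] 8.911920342646624 30.019897520542145 0.0017270500161782676
the job is handed in; nothing more can be done
None
```

The tweezers lie in both notches of the rest, roughly centred and released, and the arm is still holding the lid open at about 45 degrees; I handed the job in at about 18 s, and no verdict came back.

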